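Clamp the splitter blade and hold the hardness tester on its test spot

ROBOT

A 6-joint arm with a two-finger parallel gripper is mounted at the origin on the work surface. World frame = base frame: x ahead of the robot, y to its left, z up, the work surface at z = 0. Lengths are in m, angles in rad, forces in N, time in s.
With the tool pointing down it reaches from about 0.25 to 0.85 m from the base axis. Payload 12.5 kg.
Tool frame: the origin (TCP) lies at the very end of the fingers, on their centre line; the grasp point (between the pads) lies 19 mm behind it; z points along the fingers, y is the line along which they close (so a half turn about z gives the same grasp; the last joint's range is limited). The gripper opens to 93 mm and grips with 3 to 60 N. Pads are 15 mm wide; open, the fingers measure 128 mm over their backs; the gripper's body (75 mm by 188 mm) begins 65 mm behind the grasp point.
Start: joints at [-1.298, 0.351, 1.652, -0, 1.139, -0.085], TCP at [0.193, -0.515, 0.219] pointing down, gripper open.
Joint ranges: [-2.75, 2.75], [-0.79, 2.1], [0.01, 2.65], [-1.57, 4.71], [0.07, 3.14], [-2.87, 2.87]. Speed limits (rad/s): [2.22, 2.22, 2.79, 3.14, 3.14, 3.14].

INTERFACE

Orientations are given as a unit quaternion [x, y, z, w].
In Python, from plant import env gives the robot as it stands.
- The arm moves only by the tool step_arm, never from a script. Its argument "series" is a list of rows, each an object with "dr": the turn, a rotation vector about the world's x, y, z in degrees, a list of three; "delta_pos": the shift along the world's x, y, z in units of 50 mm (1.0 is 50 mm), a list of three; "jaw": the opening, from -1 (shut) to 1 (fully open). In form: [{"dr": [rx, ry, rz], "delta_pos": [tx, ty, tz], "jaw": jaw}, ...]. A call has 1 to 12 rows; each row shifts and turns the commanded pose from where the row before left it; what a row does not reach is not made up. A row lasts 1/10 s, in which the tool goes at most 50 mm and 8.59 degrees, less where a joint would pass 70% of its speed; a pose out of reach is approached as far as the arm can. A call is refused whole if a number of a shift passes 1 or a number of a turn 8.59, either way. A call with a gripper value outside its range is refused whole. The fingers move at their own pace and stop on an object; the grip force is fixed at half the most. Time passes only in rows, so rows that do not move let the fingers close. It gives the time, the measured TCP pose, the force, the opening and the grip force at its end, in the units of the state.
- env.sense(): the state, without advancing time (a new reading comes with each control period).
- env.capture(name): name is "scene" or "top" or "wrist"; returns (picture, depth): 400x640x3 uint8, blue, green, red; 400x640 float32, m along the optical axis (not along the pixel's ray), 0 where there is no reading.
- env.calibration(name): a dict with "mtx" (3x3 intrinsics, pixels), "R" (3x3) and "t" (3): a world point X has camera coordinates R X + t. Camera axes: x right, y down, z forward; pixel columns grow to the right and rows downward; lengths in m; the calibration is good to about 2 mm. A picture is of the moment at which its call begins: read the wrist's pose just before it. calibration takes no time and is no camera call; for the wrist camera it gives the pose at the moment of the call.
- env.job_done(): hands the job in; it is judged then, once.
The state is a dict: "time": time; "joint_pos": joint angles; "dq": joint speeds; "tau": joint torques, N m; "position": TCP position; "ee_rot": TCP orientation; "wrist_force": force on the tool from outside, world axes, zero at the start; "ft_torque": the same for the moment, N m; "width": opening from 0.0 (shut) to 1.0 (fully open); "finger_force": force on a finger pad.
Only numpy, scipy, OpenCV 4.12 (cv2) and the standard library are available. Lean on these libraries where they do the work, as an engineer would, in place of code of your own. Each camera call takes 0.05 s, during which the arm holds its last target. There are 200 camera calls.

TASK

Check the hardness of the splitting-machine blade on the steel slab: first drive the holdfast down with the rawhide mallet until its pad bears tight on the blade, and set the mallet back down on the bench. Then take the hardness tester out of its dock and hold it upright with its nose inside the yellow ring, pressed gently so that the sprung nose is about half way in. Finish while still holding it there for the reading; touch the holdfast with nothing but the mallet, do not drop the mallet, and leave the blade and everything else on the bench where it is.

Things in the scene. Friction and masses are not known exactly. Their poses are not given: they have to be found in the camera images.
- station: Clamping station fixed to the bench: round dark collar plate (68 mm across, 6 mm thick) with the holdfast's shank in it, and a bright steel slab 120 x 230 x 12 mm. Origin on the bench at the shank axis, z up. The slab's centre is at (150, 60) mm in this frame, its long side along y; the holdfast's arm reaches along +x. Place and yaw vary.
- holdfast: Dark forged holdfast: 19 mm upright shank bending over to a pad at its arm's end. It slides only straight down and stays where left, no spring-back: the shank binds in the collar and about 8 N down on the crown moves it. Origin at the station's when fully up, sinking as it is driven; axes as the station. At the start the pad hangs 8 to 12 mm above the blade.
- holdfast_crown (a point): Centre of the flat-topped striking crown of the holdfast, 33 mm across, straight above the shank, 134 mm above the holdfast's origin. Strike here from above.
- holdfast_pad (a point): Centre of the underside of the holdfast's leather-faced pad, 42 x 36 mm, 150 mm along the arm.
- splitter_blade: Loose grey steel blade 200 (x) x 50 (y) x 6 (z) mm, 0.47 kg, lying flat on the slab with one end under the holdfast's pad, its top 18 mm above the bench. Origin at the centre of its underside, z up. It has two dark slots and a bright edge; the yellow ring is at the end away from the pad.
- blade_mark (a point): The test spot on top of the blade: black dot at the centre of a bright disc inside a painted yellow ring of 26 mm outer diameter.
- mallet: Loose rawhide mallet, about 0.5 kg, standing steadily on one face: tan head 52 mm across, 86 mm tall with a dark band; pale level wooden handle 24 mm wide, 28 mm deep, flat-sided, reaching 215 mm from the head's axis along -x. Origin at the centre of the lower striking face, z up along the head; handle's centre line 43 mm above that face.
- mallet_grip (a point): Point on the mallet handle's centre line 60 mm from the head's axis, a good place to grip it from above.
- dock: Fixed grey dock block 70 x 70 x 68 mm on a black 82 mm foot, with a through hole of 26 mm from the top in which the tester stands. Origin on the bench under the hole.
- tester: Loose round hardness tester, 164 mm long, 0.26 kg, nose down in the dock, flange on its top. Origin at the tip of the fully-out nose (6 mm above the bench when docked), z towards the top. Up from the tip: brass nose 14 mm wide to 24, steel barrel 24 wide to 62, orange flange 40 wide to 68, black grip 32 wide to 150, orange cap 38 wide with screen to 164.
- tester_nose (a joint): How far the sprung nose is pushed in, 0 (fully out) to 0.010 m (fully in); it takes about 2 N to start and 0.8 N more per mm, so about 6 N at half way.
- spare_blade: Bystander: a like steel blade without a yellow ring, 200 x 50 x 6 mm, lying on the bench. Origin at the centre of its underside.
- dye_bottle: Bystander: dark brown bottle with white cap, 54 mm across, 130 mm tall. Origin at the centre of its base.
- wax_tin: Bystander: flat brass tin, 76 mm across, 32 mm tall. Origin at the centre of its base.
- glue_jar: Bystander: white jar with red lid, 70 mm across, 85 mm tall. Origin at the centre of its base.
- black_spool: Bystander: spool of black thread, 60 mm across, 70 mm tall, upright. Origin at the centre of its base.
- red_spool: Bystander: spool of red thread, 60 mm across, 70 mm tall, upright. Origin at the centre of its base.
Things that resemble listed ones, but are neither listed nor needed, are in the scene too. Of the things that look like the mallet, take the one that is farthest to the robot's left at the start. Leave any pink look-alike of the tester alone.

How it is judged:
On the way, in this order (a step that is already met when the one before it is completed fails the run):
1. the mallet is lifted off the bench (height (world z) of mallet above 0.08 m), for 0.1 s.
2. the holdfast's pad bears on the blade (z of holdfast_pad in the frame of splitter_blade below 0.0072 m and contact force between holdfast and splitter_blade above 2 N), for 0.1 s.
3. the mallet is set down on the bench and let go (height (world z) of mallet_grip below 0.06 m and contact force between the fingers and mallet below 0.1 N and linear speed of mallet below 0.02 m/s), for 0.2 s.
4. the tester is out of its dock (z of tester in the frame of dock above 0.07 m), for 0.1 s.
At the end, for the whole second after the job is handed in: Tester held still, upright within 5 degrees, tip within 6.5 mm of the spot's centre, nose in 2.5 to 7.5 of 10 mm (2 to 12 N on the blade); holdfast pad bearing on the blade with over 2 N; mallet at rest on the bench, touching neither station nor blade (all of step 2 and horizontal distance between tester and blade_mark below 0.0065 m and angle between tester's own z axis and vertical below 0.087 rad and value of joint tester_nose between 0.0025 and 0.0075 m and contact force between tester and splitter_blade between 2 and 12 N and contact force between the fingers and tester above 2 N and contact force between tester and holdfast below 0.1 N and linear speed of each of tester, mallet below 0.02 m/s and height (world z) of mallet_grip below 0.06 m and contact force between mallet and station below 0.1 N and contact force between mallet and splitter_blade below 0.1 N); the arm keeps its last pose, push and grip.
It fails at once if the gripper, the arm or the tester pushed the holdfast (contact force between any of the fingers, the arm and holdfast above 1 N or contact force between tester and holdfast above 2 N).
It fails at once if the tester was jabbed into the blade with more than 30 N (contact force between tester and splitter_blade above 30 N).
It fails at once if the mallet struck the blade or was dropped (contact force between mallet and splitter_blade above 1 N or (linear speed of mallet above 0.8 m/s and contact force between the fingers and mallet below 0.1 N)).
It fails at once if the blade was shifted more than 15 mm (distance of splitter_blade from where it was at the start of the episode above 0.015 m).
It fails at once if a bystander was moved more than 25 mm (distance of any of spare_blade, dye_bottle, wax_tin, glue_jar, black_spool, red_spool from where it was at the start of the episode above 0.025 m).
It also fails if it takes over 54 s, if anything falls off the work surface, if the arm or the gripper's body presses on something with over 40 N, if the wrist force passes 120 N, or if a joint passes its speed limit or range.

## Working session

There is one attempt and no reset: what is moved stays moved. The work goes in short steps, Python scripts to look and compute and a tool call to move; the robot and the scene stay as the last step left them, time stands still between calls to the robot, and variables do not carry over. Pictures are saved under pics/ and viewed, at most 10 in all, crops included, and the job is handed in when it is done.

Besides the shell and the picture viewer there is one more tool, called as name(argument=value, ...), one argument or row to a line, values as JSON. step_arm: Moves the arm, as the interface text tells. Its arguments: {"type":"object","properties":{"series":{"type":"array","items":{"type":"object","properties":{"dr":{"type":"array","items":{"type":"number"}},"delta_pos":{"type":"array","items":{"type":"number"}},"jaw":{"type":"number"}}}}},"required":["series"]}

```bash
mkdir -p pics
cat > h.py <<'E'
import numpy as np, cv2, sys
sys.path.insert(0,'.')
from plant import env
def cap(n):
    c=env.calibration(n); p,d=env.capture(n); return p,d,np.array(c['mtx']),np.array(c['R']),np.array(c['t'])
def ray(K,R,t,u,v,z):
    d=R.T@np.linalg.inv(K)@np.array([u,v,1.]); o=-R.T@t
    return o+d*(z-o[2])/d[2]
def cloud(d,K,R,t):
    v,u=np.indices(d.shape); c=np.stack([(u-K[0,2])/K[0,0]*d,(v-K[1,2])/K[1,1]*d,d],-1)
    return (c-t)@R
def proj(K,R,t,X):
    c=R@np.array(X)+t; p=K@c; return p[:2]/p[2]
E
python3 - <<'E'
from h import *
for n in ('scene','top'):
    p,d,K,R,t=cap(n); cv2.imwrite(f'pics/{n}.png',p); np.savez(f'{n}.npz',p=p,d=d,K=K,R=R,t=t); print(n,-R.T@t,R[2])
s=env.sense();print({k:np.round(v,3) for k,v in s.items()})
E
```

```text
scene [1.41180719 0.25496826 0.75823309] [-0.77834972 -0.26070145 -0.57114487]
top [ 2.74559849e-01 -5.17534558e-04  1.67089504e+00] [ 1.54015424e-01  1.52684305e-04 -9.88068432e-01]
{'time': np.float64(0.1), 'joint_pos': array([-1.298,  0.351,  1.652, -0.   ,  1.139, -0.085]), 'dq': array([ 0.001,  0.   , -0.001,  0.   ,  0.   , -0.001]), 'tau': array([ 0.0000e+00, -4.9803e+01, -2.8570e+01,  7.0000e-02,  2.4000e-02,
       -0.0000e+00]), 'position': array([ 0.193, -0.515,  0.218]), 'ee_rot': array([ 0.984,  0.178, -0.   , -0.001]), 'wrist_force': array([-0.138,  0.316,  0.255]), 'ft_torque': array([-0.037,  0.018,  0.015]), 'finger_force': np.float64(0.0), 'width': np.float64(1.002)}
```

View pics/top.png

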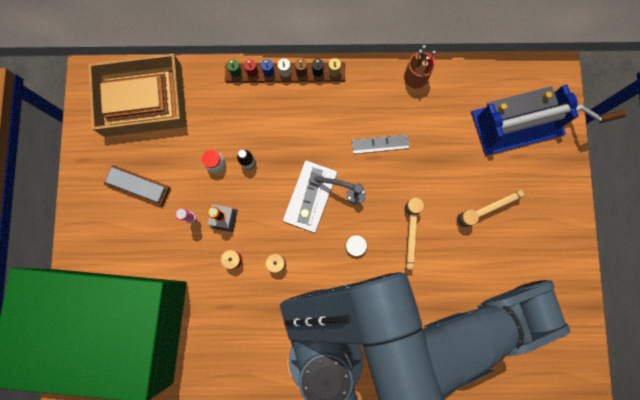

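View pics/scene.png

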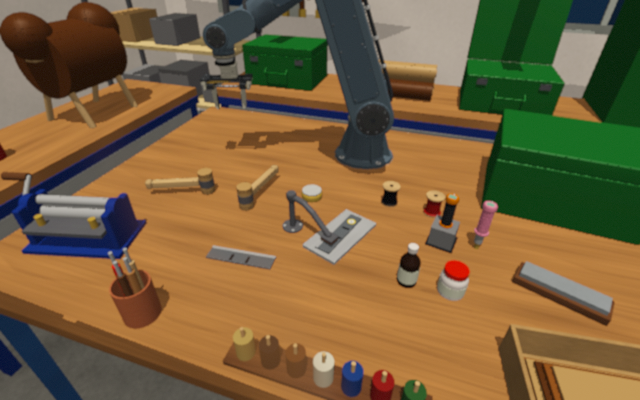

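Top view: mallet look-alikes are A, with its head at (415,206) and handle end at (410,266), and B, with its head at (470,217). A is farther left. The orange-capped tester is in the dock at (215,213), and the pink look-alike is at (186,215), so that one stays. The crown is at about (358,193) and the ring at about (305,213).

Run:
```python
from h import *
z=np.load('top.npz');p,d,K,R,t=[z[k] for k in 'pdKRt']
C=cloud(d,K,R,t)
for n,u,v in [('bench',450,150),('malA head',415,206),('handle mid',412,240),('handle end',410,266),('malB',470,217),('crown',359,193),('ring',305,213),('cap',214,211),('pink',182,213),('bottle',246,155),('jar',212,158),('tin',356,246),('sp1',232,259),('sp2',276,263)]:
    print(n,C[v,u].round(3))
hsv=cv2.cvtColor(p,cv2.COLOR_BGR2HSV)
# mallet A pixels by height
for nm,(u0,u1,v0,v1),(zl,zh) in [('headA',(395,430,190,225),(.075,.1)),('handleA',(395,430,212,275),(.04,.075)),('crown',(335,375,175,210),(.115,.16)),('cap',(200,228,195,225),(.15,.19))]:
    m=np.zeros(d.shape,bool);m[v0:v1,u0:u1]=1;m&=(C[...,2]>zl)&(C[...,2]<zh)
    P=C[m];r=cv2.minAreaRect((P[:,:2]*1000).astype(np.float32));print(nm,len(P),P.mean(0).round(4),np.round(r[0],1),np.round(r[1],1),r[2])
crop=cv2.resize(p[170:280,190:490],None,fx=2.6,fy=2.6,interpolation=cv2.INTER_CUBIC);cv2.imwrite('pics/crop.png',crop)
```

```text
bench [ 0.721 -0.454  0.001]
malA head [ 0.507 -0.305  0.082]
handle mid [ 0.395 -0.296  0.054]
handle end [ 0.308 -0.286  0.058]
malB [ 0.467 -0.485  0.09 ]
crown [ 0.545 -0.115  0.128]
ring [0.494 0.066 0.023]
cap [0.483 0.348 0.167]
pink [0.478 0.45  0.164]
bottle [0.682 0.261 0.102]
jar [0.678 0.38  0.08 ]
tin [ 0.378 -0.108  0.034]
sp1 [0.335 0.306 0.072]
sp2 [0.321 0.161 0.068]
headA 194 [ 0.5088 -0.304   0.0856] [ 509.  -304.3] [50.8 51.3] 2.0989091396331787
handleA 440 [ 0.3911 -0.2913  0.0558] [ 393.3 -291.2] [ 30.8 195.7] 83.41106414794922
crown 172 [ 0.5666 -0.0895  0.1286] [566.3 -80.8] [91.5 31.6] 76.90486907958984
cap 118 [0.4789 0.3528 0.1681] [478.6 353.5] [35.3 36.8] 89.7343978881836
```

View pics/crop.png

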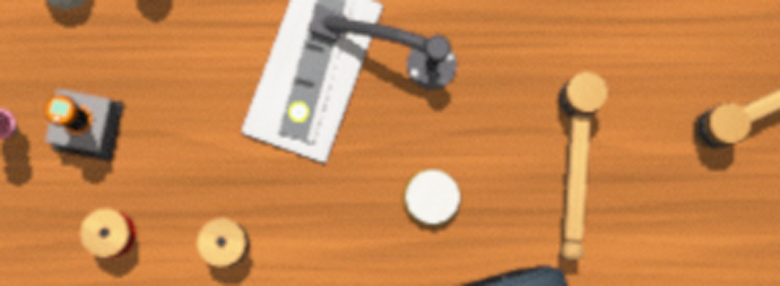

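The crop confirms it: mallet A's head is at crop (586,92) with its handle running down to (572,250), and mallet B is at (730,124). The orange-capped tester with the screen is at (65,110), and the yellow ring at (298,112). Next I move above the mallet's grip point.

step_arm(
  series=[
    {"delta_pos": [0.25, 0.2, 0], "dr": [0, 0, -2], "jaw": 1},
    {"delta_pos": [0.5, 0.4, 0], "dr": [0, 0, -3], "jaw": 1},
    {"delta_pos": [0.6, 0.5, 0.1], "dr": [0, 0, -3], "jaw": 1},
    {"delta_pos": [0.6, 0.5, 0.1], "dr": [0, 0, -3], "jaw": 1},
    {"delta_pos": [0.6, 0.5, 0.1], "dr": [0, 0, -3], "jaw": 1},
    {"delta_pos": [0.6, 0.5, 0.1], "dr": [0, 0, -3], "jaw": 1},
    {"delta_pos": [0.6, 0.5, 0], "dr": [0, 0, -3], "jaw": 1},
    {"delta_pos": [0.6, 0.5, 0], "dr": [0, 0, -3], "jaw": 1},
    {"delta_pos": [0.5, 0.4, 0], "dr": [0, 0, -3], "jaw": 1},
    {"delta_pos": [0.25, 0.3, 0], "dr": [0, 0, 0], "jaw": 1},
    {"jaw": 1},
  ],
)

```text
schema error: expected keys dr, delta_pos, jaw
```

Run:
```python
from h import *
s=env.sense();print(s['time'],s['position'].round(4),s['ee_rot'].round(4),s['joint_pos'].round(2))
p,d,K,R,t=cap('wrist'); cv2.imwrite('pics/w1.png',p); np.savez('w1.npz',p=p,d=d,K=K,R=R,t=t)
C=cloud(d,K,R,t)
def ln(P):
    m=P.mean(0);w=np.linalg.svd(P-m)[2][0];return m.round(4),np.degrees(np.arctan(w[1]/w[0]))
x,y,zz=C[...,0],C[...,1],C[...,2]
b=(d>0)&(abs(y+.3)<.06)
h=b&(abs(zz-.086)<.006)&(abs(x-.51)<.05);print('head',h.sum(),cv2.minEnclosingCircle((C[h][:,:2]*1e3).astype(np.float32)),C[h][:,2].mean())
g=b&(abs(zz-.057)<.005)&(x>.32)&(x<.475);print('handle',g.sum(),ln(C[g][:,:2]),C[g].mean(0))
```

```text
0.1 [ 0.1925 -0.5149  0.2182] [ 9.840e-01  1.779e-01 -1.000e-04 -5.000e-04] [-1.3   0.35  1.65 -0.    1.14 -0.08]
head 0 ((0.0, 0.0), 0.0) nan
handle 7 (array([ 0.3213, -0.2967]), np.float64(-69.2662577903475)) [ 0.3213462  -0.29665572  0.05249868]<stdin>:9: RuntimeWarning: Mean of empty slice.
  ret = ret.dtype.type(ret / rcount)
```

View pics/w1.png

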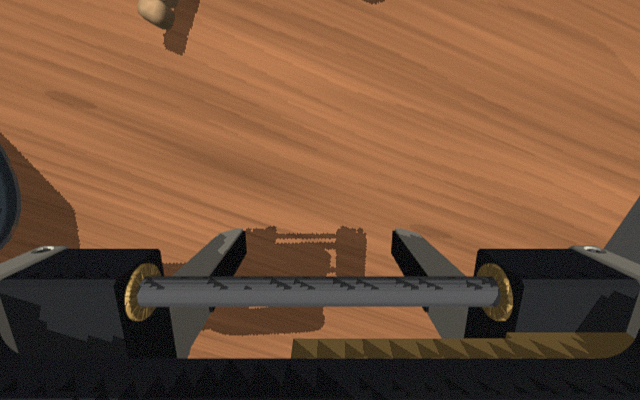

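The call was refused because every row needs all three keys, so the arm hasn't moved. This picture from the start pose shows the mallet's handle end at (155,12). The camera looks ahead of the fingers. I'll resend the move.

step_arm(
  series=[
    {"delta_pos": [0.25, 0.2, 0], "dr": [0, 0, -2], "jaw": 1},
    {"delta_pos": [0.5, 0.4, 0], "dr": [0, 0, -3], "jaw": 1},
    {"delta_pos": [0.6, 0.5, 0.1], "dr": [0, 0, -3], "jaw": 1},
    {"delta_pos": [0.6, 0.5, 0.1], "dr": [0, 0, -3], "jaw": 1},
    {"delta_pos": [0.6, 0.5, 0.1], "dr": [0, 0, -3], "jaw": 1},
    {"delta_pos": [0.6, 0.5, 0.1], "dr": [0, 0, -3], "jaw": 1},
    {"delta_pos": [0.6, 0.5, 0], "dr": [0, 0, -3], "jaw": 1},
    {"delta_pos": [0.6, 0.5, 0], "dr": [0, 0, -3], "jaw": 1},
    {"delta_pos": [0.5, 0.4, 0], "dr": [0, 0, -3], "jaw": 1},
    {"delta_pos": [0.25, 0.3, 0], "dr": [0, 0, 0], "jaw": 1},
    {"delta_pos": [0, 0, 0], "dr": [0, 0, 0], "jaw": 1},
  ],
)

```text
time: 1.25
position: [0.4487, -0.2985, 0.2384]
ee_rot: [0.999, -0.047, -0.0, -0.0]
wrist_force: [-0.4, 0.6, 0.2]
width: 0.999
finger_force: 0.0
```

Run:
```python
from h import *
s=env.sense();print(s['time'],s['position'].round(4),s['ee_rot'].round(4),s['joint_pos'].round(2))
p,d,K,R,t=cap('wrist'); cv2.imwrite('pics/w2.png',p); np.savez('w2.npz',p=p,d=d,K=K,R=R,t=t)
C=cloud(d,K,R,t)
def ln(P):
    m=P.mean(0);w=np.linalg.svd(P-m)[2][0];return m.round(4),np.degrees(np.arctan(w[1]/w[0]))
x,y,zz=C[...,0],C[...,1],C[...,2]
b=(d>0)&(abs(y+.3)<.06)
h=b&(abs(zz-.086)<.006)&(abs(x-.51)<.05);print('head',h.sum(),cv2.minEnclosingCircle((C[h][:,:2]*1e3).astype(np.float32)) if h.any() else '',C[h][:,2].mean())
g=b&(abs(zz-.057)<.005)&(x>.32)&(x<.475);print('handle',g.sum(),ln(C[g][:,:2]),C[g].mean(0))
```

```text
1.25 [ 0.4487 -0.2985  0.2384] [ 9.989e-01 -4.670e-02 -1.000e-04 -3.000e-04] [-0.67  0.31  1.66  0.    1.17  0.99]
head 1753 ((510.7744140625, -306.2633361816406), 26.160476684570312) 0.08569765107024695
handle 1985 (array([ 0.4032, -0.2954]), np.float64(-5.736878081989122)) [ 0.40318523 -0.29543707  0.05623625]
```

View pics/w2.png

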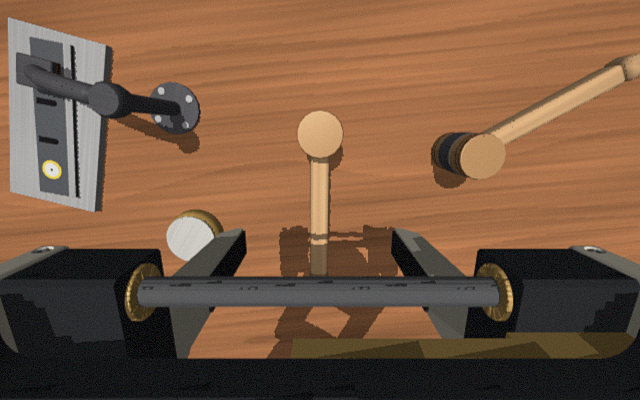

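The wrist view shows mallet A's head at (320,135), its handle straight below the gripper, the crown at about (108,98) and the ring at (52,170). I descend onto the handle and grip it, and measure crown and ring from this same picture.

step_arm(
  series=[
    {"delta_pos": [0.15, -0.04, -0.4], "dr": [0, 0, -0.4], "jaw": 1},
    {"delta_pos": [0, 0, -0.8], "dr": [0, 0, 0], "jaw": 1},
    {"delta_pos": [0, 0, -0.8], "dr": [0, 0, 0], "jaw": 1},
    {"delta_pos": [0, 0, -0.8], "dr": [0, 0, 0], "jaw": 1},
    {"delta_pos": [0, 0, -0.7], "dr": [0, 0, 0], "jaw": 1},
    {"delta_pos": [0, 0, -0.5], "dr": [0, 0, 0], "jaw": 1},
    {"delta_pos": [0, 0, -0.28], "dr": [0, 0, 0], "jaw": 1},
    {"delta_pos": [0, 0, 0], "dr": [0, 0, 0], "jaw": -1},
    {"delta_pos": [0, 0, 0], "dr": [0, 0, 0], "jaw": -1},
    {"delta_pos": [0, 0, 0], "dr": [0, 0, 0], "jaw": -1},
    {"delta_pos": [0, 0, 0], "dr": [0, 0, 0], "jaw": -1},
    {"delta_pos": [0, 0, 0], "dr": [0, 0, 0], "jaw": -1},
  ],
)

```text
time: 2.5
position: [0.4555, -0.3024, 0.0254]
ee_rot: [0.999, -0.051, 0.001, 0.0]
wrist_force: [0.4, 0.1, 0.6]
width: 0.617
finger_force: 0.0
```

Run:
```python
from h import *
z=np.load('w2.npz');p,d,K,R,t=[z[k] for k in 'pdKRt']
C=cloud(d,K,R,t);m=np.zeros(d.shape,bool);m[60:130,75:150]=1
m&=(C[...,2]>.12)
P=C[m];print(len(P),np.percentile(P[:,2],[5,25,50,75,95]).round(4))
q=m&(C[...,2]>np.percentile(P[:,2],60)-.003)
print('crown',q.sum(),cv2.minEnclosingCircle((C[q][:,:2]*1e3).astype(np.float32)),C[q].mean(0))
hsv=cv2.cvtColor(p,cv2.COLOR_BGR2HSV)
y=cv2.inRange(hsv,(22,120,120),(36,255,255));y[:,100:]=0;y[:140]=0;y[200:]=0
v,u=np.nonzero(y);(cu,cv_),r=cv2.minEnclosingCircle(np.stack([u,v],1).astype(np.float32))
e=cv2.fitEllipse(cv2.convexHull(np.stack([u,v],1).astype(np.int32)));print('ring px',cu,cv_,r,e)
for uv in [(cu,cv_),e[0]]: print(ray(K,R,t,*uv,.018).round(4))
print('depth z ring',C[int(cv_),int(cu)])
for n,(u,v) in dict(tl=(9,18),tr=(113,46),br=(100,212),bl=(9,191)).items(): print(n,ray(K,R,t,u,v,.012).round(4))
```

```text
1564 [0.123  0.1287 0.1326 0.1336 0.1346]
crown 1032 ((545.2596435546875, -196.5500030517578), 112.28311920166016) [ 0.56086622 -0.11701529  0.13836815]
ring px 51.2931022644043 169.29310607910156 10.410609245300293 ((51.47282028198242, 169.22727966308594), (16.828325271606445, 21.08355140686035), 131.1841583251953)
[0.4973 0.0687 0.018 ]
[0.4973 0.0684 0.018 ]
depth z ring [0.4978109  0.06732737 0.01969809]
tl [0.6847 0.0633 0.012 ]
tr [ 0.6421 -0.056   0.012 ]
br [0.4291 0.0246 0.012 ]
bl [0.4721 0.1457 0.012 ]
```

The slab corners come out 228 mm long with the x axis at about 70°. They put the station origin at (0.5615,-0.117), which agrees with the crown centroid (0.561,-0.117). The ring is at (0.497,0.0685). The fingers are still closing.

step_arm(
  series=[
    {"delta_pos": [0, 0, 0], "dr": [0, 0, 0], "jaw": -1},
    {"delta_pos": [0, 0, 0], "dr": [0, 0, 0], "jaw": -1},
    {"delta_pos": [0, 0, 0], "dr": [0, 0, 0], "jaw": -1},
    {"delta_pos": [0, 0, 0], "dr": [0, 0, 0], "jaw": -1},
    {"delta_pos": [0, 0, 0], "dr": [0, 0, 0], "jaw": -1},
    {"delta_pos": [0, 0, 0], "dr": [0, 0, 0], "jaw": -1},
    {"delta_pos": [0, 0, 0], "dr": [0, 0, 0], "jaw": -1},
    {"delta_pos": [0, 0, 0], "dr": [0, 0, 0], "jaw": -1},
  ],
)

```text
time: 3.3
position: [0.455, -0.302, 0.0246]
ee_rot: [0.999, -0.051, -0.0, -0.0]
wrist_force: [-0.7, 2.0, 0.4]
width: 0.256
finger_force: 29.7
```

step_arm(
  series=[
    {"delta_pos": [0, 0, 0.1], "dr": [0, 0, 0], "jaw": -1},
    {"delta_pos": [0, 0, 0.2], "dr": [0, 0, 0], "jaw": -1},
    {"delta_pos": [0, 0, 0.4], "dr": [0, 0, 0], "jaw": -1},
    {"delta_pos": [0, 0, 0.5], "dr": [0, 0, 0], "jaw": -1},
    {"delta_pos": [0, 0, 0.5], "dr": [0, 0, 0], "jaw": -1},
    {"delta_pos": [0, 0, 0.5], "dr": [0, 0, 0], "jaw": -1},
    {"delta_pos": [0, 0, 0.5], "dr": [0, 0, 0], "jaw": -1},
    {"delta_pos": [0, 0, 0.4], "dr": [0, 0, 0], "jaw": -1},
    {"delta_pos": [0, 0, 0.2], "dr": [0, 0, 0], "jaw": -1},
    {"delta_pos": [0, 0, 0], "dr": [0, 0, 0], "jaw": -1},
    {"delta_pos": [0, 0, 0], "dr": [0, 0, 0], "jaw": -1},
  ],
)

```text
time: 4.4
position: [0.4547, -0.3019, 0.1889]
ee_rot: [0.999, -0.051, -0.0, -0.0]
wrist_force: [-0.5, -0.2, -5.5]
width: 0.258
finger_force: 29.7
```

Run:
```python
from h import *
s=env.sense();P0=s['position']
p,d,K,R,t=cap('wrist'); cv2.imwrite('pics/w3.png',p)
C=cloud(d,K,R,t);x,y,z=[C[...,i]-P0[i] for i in range(3)]
h=(d>0)&(abs(x-.055)<.035)&(abs(y+.006)<.03)&(z>.03)&(z<.1)
A=C[h]; print(P0,s['wrist_force'],h.sum(),cv2.minEnclosingCircle((A[:,:2]*1e3).astype(np.float32)))
c=np.linalg.lstsq(np.c_[A[:,:2]-P0[:2],np.ones(len(A))],A[:,2],rcond=None)[0];print('top plane',c,'tilt deg',np.degrees(np.arctan(c[:2])))
```

```text
[ 0.45474127 -0.30185482  0.18888286] [-0.51757679 -0.16799927 -5.52109779] 17949 ((503.6520080566406, -308.75872802734375), 33.83863067626953)
top plane [-0.56695928  0.00435425  0.28628402] tilt deg [-29.5514713    0.24947886]
```

View pics/w3.png

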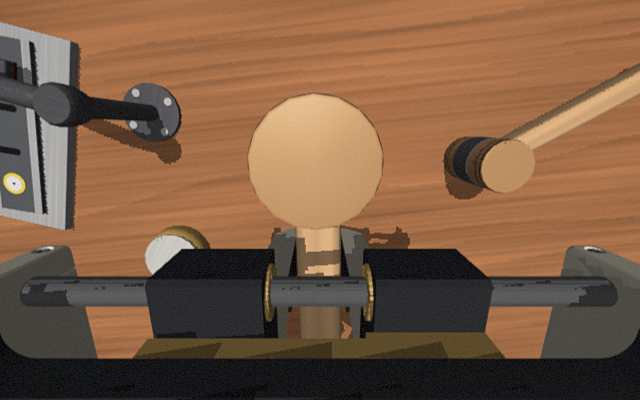

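Run:
```python
from h import *
p,d,K,R,t=cap('scene'); np.savez('s2.npz',p=p,d=d,K=K,R=R,t=t)
u,v=proj(K,R,t,[.48,-.3,.2]);u,v=int(u),int(v)
C=cloud(d,K,R,t)
cv2.imwrite('pics/s2.png',cv2.resize(p[max(v-80,0):v+80,max(u-100,0):u+100],None,fx=4,fy=4,interpolation=cv2.INTER_CUBIC)[:600]);print(u,v)
p,d,K,R,t=cap('wrist');C=cloud(d,K,R,t)
for uu,vv in [(320,40),(320,70),(320,90),(320,110),(320,130),(320,150),(320,170),(320,190),(320,215),(320,235)]: print(uu,vv,C[vv,uu].round(3))
```

```text
245 151
320 40 [ 0.62  -0.321 -0.   ]
320 70 [ 0.588 -0.318 -0.   ]
320 90 [ 0.567 -0.316 -0.001]
320 110 [ 0.531 -0.311  0.249]
320 130 [ 0.524 -0.31   0.248]
320 150 [ 0.517 -0.309  0.249]
320 170 [ 0.509 -0.309  0.249]
320 190 [ 0.502 -0.308  0.249]
320 215 [ 0.492 -0.307  0.251]
320 235 [ 0.472 -0.305  0.221]
```

View pics/s2.png

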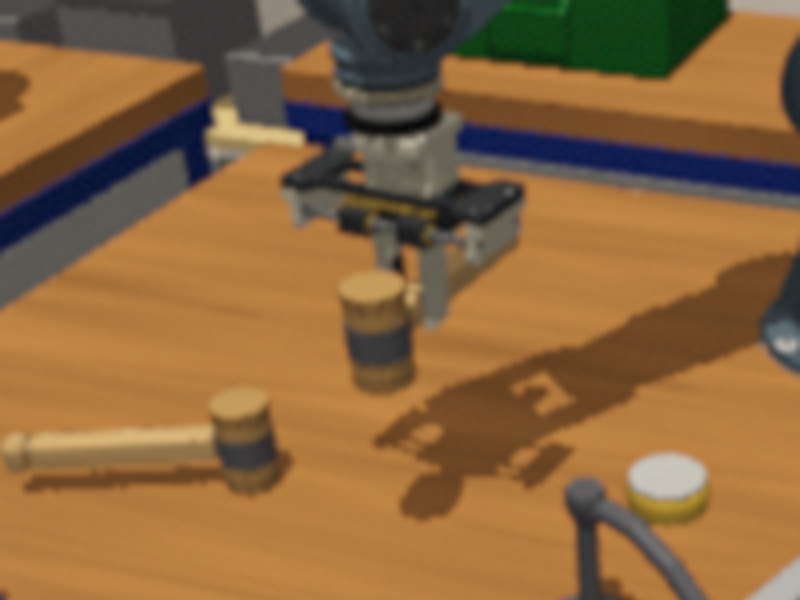

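The mallet hangs level: its head top is flat at z 0.249, so the face is at about 0.163. The head is at wrist-view (315,160), clear of the crown at (55,100). I move it over the crown.

step_arm(
  series=[
    {"delta_pos": [0.05, 0.15, 0], "dr": [0, 0, 0], "jaw": -1},
    {"delta_pos": [0.1, 0.4, 0], "dr": [0, 0, 0], "jaw": -1},
    {"delta_pos": [0.15, 0.55, 0], "dr": [0, 0, 0], "jaw": -1},
    {"delta_pos": [0.15, 0.6, 0], "dr": [0, 0, 0], "jaw": -1},
    {"delta_pos": [0.15, 0.6, 0], "dr": [0, 0, 0], "jaw": -1},
    {"delta_pos": [0.15, 0.55, 0], "dr": [0, 0, 0], "jaw": -1},
    {"delta_pos": [0.15, 0.5, 0], "dr": [0, 0, 0], "jaw": -1},
    {"delta_pos": [0.1, 0.3, 0], "dr": [0, 0, 0], "jaw": -1},
    {"delta_pos": [0, 0.13, 0], "dr": [0, 0, 0], "jaw": -1},
    {"delta_pos": [0, 0, 0], "dr": [0, 0, 0], "jaw": -1},
    {"delta_pos": [0, 0, 0], "dr": [0, 0, 0], "jaw": -1},
  ],
)

```text
time: 5.65
position: [0.5049, -0.1135, 0.1895]
ee_rot: [0.999, -0.052, -0.0, 0.0]
wrist_force: [0.4, -0.8, -4.8]
width: 0.258
finger_force: 29.8
```

```bash
cat > head.py <<'E'
from h import *
s=env.sense();P0=s['position']
p,d,K,R,t=cap('wrist')
C=cloud(d,K,R,t);x,y,z=[C[...,i]-P0[i] for i in range(3)]
h=(d>0)&(abs(x-.055)<.04)&(abs(y+.006)<.04)&(z>.04)&(z<.08)
h[:100-80]=0; h[226:]=0
A=C[h];print(s['time'],P0.round(4),s['wrist_force'].round(1),cv2.minEnclosingCircle((A[:,:2]*1e3).astype(np.float32)))
c=np.linalg.lstsq(np.c_[A[:,:2]-P0[:2],np.ones(len(A))],A[:,2],rcond=None)[0];print('top z',np.median(A[:,2]),'tilt',np.degrees(np.arctan(c[:2])))
E
python3 head.py
```

```text
5.65 [ 0.5049 -0.1135  0.1895] [ 0.4 -0.8 -4.8] ((561.1080932617188, -118.86198425292969), 26.3603572845459)
top z 0.25035841588705987 tilt [-0.48407464  0.06707553]
```

Head is centred on the crown to 2 mm. I lower in steps while watching the force.

step_arm(
  series=[
    {"delta_pos": [0, 0, -0.2], "dr": [0, 0, 0], "jaw": -1},
    {"delta_pos": [0, 0, -0.2], "dr": [0, 0, 0], "jaw": -1},
    {"delta_pos": [0, 0, -0.1], "dr": [0, 0, 0], "jaw": -1},
    {"delta_pos": [0, 0, -0.08], "dr": [0, 0, 0], "jaw": -1},
    {"delta_pos": [0, 0, -0.06], "dr": [0, 0, 0], "jaw": -1},
    {"delta_pos": [0, 0, -0.06], "dr": [0, 0, 0], "jaw": -1},
  ],
)

```text
time: 6.3
position: [0.5051, -0.1132, 0.1549]
ee_rot: [0.999, -0.051, 0.0, 0.0]
wrist_force: [-4.0, 0.1, 2.6]
width: 0.258
finger_force: 29.8
```

step_arm(
  series=[
    {"delta_pos": [0, 0, -0.04], "dr": [0, 0, 0], "jaw": -1},
    {"delta_pos": [0, 0, -0.04], "dr": [0, 0, 0], "jaw": -1},
    {"delta_pos": [0, 0, 0], "dr": [0, 0, 0], "jaw": -1},
  ],
)

```text
time: 6.6
position: [0.5052, -0.1132, 0.1506]
ee_rot: [0.999, -0.051, 0.0, 0.0]
wrist_force: [-2.3, 0.8, -0.7]
width: 0.256
finger_force: 29.8
```

```bash
python3 head.py
```

```text
6.6 [ 0.5052 -0.1132  0.1506] [-2.3  0.8 -0.7] ((561.2879028320312, -118.5362777709961), 26.360469818115234)
top z 0.21164301296165774 tilt [-0.28344797  0.0155107 ]
```

It is driving cleanly: about 8 N, face at about 0.126, no tilt. I continue until the force rises.

step_arm(
  series=[
    {"delta_pos": [0, 0, -0.04], "dr": [0, 0, 0], "jaw": -1},
    {"delta_pos": [0, 0, -0.04], "dr": [0, 0, 0], "jaw": -1},
  ],
)

```text
time: 6.85
position: [0.5053, -0.1132, 0.1467]
ee_rot: [0.999, -0.051, 0.0, 0.0]
wrist_force: [-2.8, 0.8, 3.0]
width: 0.257
finger_force: 29.8
```

step_arm(
  series=[
    {"delta_pos": [0, 0, -0.03], "dr": [0, 0, 0], "jaw": -1},
  ],
)

```text
time: 6.95
position: [0.505, -0.113, 0.1455]
ee_rot: [0.999, -0.051, -0.0, -0.0]
wrist_force: [-10.2, 3.2, 15.5]
width: 0.257
finger_force: 30.0
```

step_arm(
  series=[
    {"delta_pos": [0, 0, -0.03], "dr": [0, 0, 0], "jaw": -1},
  ],
)

```text
time: 7.05
position: [0.5048, -0.1129, 0.1444]
ee_rot: [0.999, -0.051, -0.0, -0.0]
wrist_force: [-12.7, 3.9, 17.7]
width: 0.255
finger_force: 30.0
```

```bash
python3 head.py
```

```text
7.05 [ 0.5048 -0.1129  0.1444] [-12.7   3.9  17.7] ((558.6051025390625, -118.76676940917969), 26.321826934814453)
top z 0.2078665728717638 tilt [ 1.66167467 -0.00320745]
```

The force jumped to about 23 N on the crown with no further travel, so the pad bears tight. I hold briefly, then lift off and carry the mallet back.

step_arm(
  series=[
    {"delta_pos": [0, 0, 0], "dr": [0, 0, 0], "jaw": -1},
    {"delta_pos": [0, 0, 0], "dr": [0, 0, 0], "jaw": -1},
    {"delta_pos": [0, 0, 0.1], "dr": [0, 0, 0], "jaw": -1},
    {"delta_pos": [0, 0, 0.25], "dr": [0, 0, 0], "jaw": -1},
    {"delta_pos": [0, 0, 0.3], "dr": [0, 0, 0], "jaw": -1},
    {"delta_pos": [0, 0, 0.2], "dr": [0, 0, 0], "jaw": -1},
    {"delta_pos": [0, 0, 0.1], "dr": [0, 0, 0], "jaw": -1},
  ],
)

```text
time: 7.8
position: [0.5056, -0.1133, 0.1923]
ee_rot: [0.999, -0.051, 0.001, 0.0]
wrist_force: [-0.9, 0.4, -5.2]
width: 0.254
finger_force: 30.0
```

step_arm(
  series=[
    {"delta_pos": [-0.05, -0.15, 0], "dr": [0, 0, 0], "jaw": -1},
    {"delta_pos": [-0.1, -0.4, 0], "dr": [0, 0, 0], "jaw": -1},
    {"delta_pos": [-0.15, -0.55, 0], "dr": [0, 0, 0], "jaw": -1},
    {"delta_pos": [-0.15, -0.6, 0], "dr": [0, 0, 0], "jaw": -1},
    {"delta_pos": [-0.15, -0.6, 0], "dr": [0, 0, 0], "jaw": -1},
    {"delta_pos": [-0.15, -0.55, 0], "dr": [0, 0, 0], "jaw": -1},
    {"delta_pos": [-0.15, -0.5, 0], "dr": [0, 0, 0], "jaw": -1},
    {"delta_pos": [-0.1, -0.3, 0], "dr": [0, 0, 0], "jaw": -1},
    {"delta_pos": [0, -0.13, 0], "dr": [0, 0, 0], "jaw": -1},
    {"delta_pos": [0, 0, 0], "dr": [0, 0, 0], "jaw": -1},
  ],
)

```text
time: 8.8
position: [0.4551, -0.3024, 0.1908]
ee_rot: [0.999, -0.052, -0.0, -0.0]
wrist_force: [0.4, 0.5, -5.0]
width: 0.257
finger_force: 30.0
```

```bash
python3 head.py
```

```text
8.8 [ 0.4551 -0.3024  0.1908] [ 0.4  0.5 -5. ] ((509.3707275390625, -308.48516845703125), 26.35110855102539)
top z 0.254182962574484 tilt [ 1.56117999 -0.07020192]
```

step_arm(
  series=[
    {"delta_pos": [0, 0, -0.2], "dr": [0, 0.5, 0], "jaw": -1},
    {"delta_pos": [0, 0, -0.45], "dr": [0, 0.5, 0], "jaw": -1},
    {"delta_pos": [0, 0, -0.55], "dr": [0, 0.5, 0], "jaw": -1},
    {"delta_pos": [0, 0, -0.55], "dr": [0, 0, 0], "jaw": -1},
    {"delta_pos": [0, 0, -0.55], "dr": [0, 0, 0], "jaw": -1},
    {"delta_pos": [0, 0, -0.4], "dr": [0, 0, 0], "jaw": -1},
    {"delta_pos": [0, 0, -0.25], "dr": [0, 0, 0], "jaw": -1},
    {"delta_pos": [0, 0, -0.15], "dr": [0, 0, 0], "jaw": -1},
    {"delta_pos": [0, 0, -0.06], "dr": [0, 0, 0], "jaw": -1},
    {"delta_pos": [0, 0, 0], "dr": [0, 0, 0], "jaw": -1},
  ],
)

```text
time: 9.85
position: [0.4554, -0.3021, 0.0334]
ee_rot: [0.999, -0.051, -0.013, 0.001]
wrist_force: [0.3, -0.3, -5.1]
width: 0.255
finger_force: 30.0
```

```bash
python3 head.py
```

```text
9.85 [ 0.4554 -0.3021  0.0334] [ 0.3 -0.3 -5.1] ((510.7378234863281, -308.0469665527344), 26.462692260742188)
top z 0.09529439429642088 tilt [ 0.0557559 -0.1124007]
```

step_arm(
  series=[
    {"delta_pos": [0, 0, -0.08], "dr": [0, 0, 0], "jaw": -1},
    {"delta_pos": [0, 0, -0.06], "dr": [0, 0, 0], "jaw": -1},
    {"delta_pos": [0, 0, -0.03], "dr": [0, 0, 0], "jaw": -1},
  ],
)

```text
time: 10.2
position: [0.4551, -0.3022, 0.0245]
ee_rot: [0.999, -0.052, -0.013, 0.001]
wrist_force: [-0.2, -0.4, -4.9]
width: 0.258
finger_force: 30.0
```

step_arm(
  series=[
    {"delta_pos": [0, 0, -0.02], "dr": [0, 0, 0], "jaw": -1},
    {"delta_pos": [0, 0, 0], "dr": [0, 0, 0], "jaw": -1},
  ],
)

```text
time: 10.4
position: [0.4551, -0.3022, 0.0239]
ee_rot: [0.999, -0.051, -0.013, 0.001]
wrist_force: [-3.3, 0.8, -0.8]
width: 0.252
finger_force: 30.0
```

On the bench. I open slowly and retreat upward, undoing the small tilt.

step_arm(
  series=[
    {"delta_pos": [0, 0, -0.01], "dr": [0, 0, 0], "jaw": -1},
    {"delta_pos": [0, 0, 0], "dr": [0, 0, 0], "jaw": 0.3},
    {"delta_pos": [0, 0, 0], "dr": [0, 0, 0], "jaw": 0.3},
    {"delta_pos": [0, 0, 0], "dr": [0, 0, 0], "jaw": 0.3},
    {"delta_pos": [0, 0, 0], "dr": [0, 0, 0], "jaw": 0.3},
    {"delta_pos": [0, 0, 0], "dr": [0, 0, 0], "jaw": 0.3},
    {"delta_pos": [0, 0, 0], "dr": [0, 0, 0], "jaw": 0.3},
    {"delta_pos": [0, 0, 0.2], "dr": [0, 0, 0], "jaw": 0.3},
    {"delta_pos": [0, 0, 0.5], "dr": [0, -0.5, 0], "jaw": 0.3},
    {"delta_pos": [0, 0, 0.7], "dr": [0, -0.5, 0], "jaw": 0.3},
    {"delta_pos": [0, 0, 0.8], "dr": [0, -0.5, 0], "jaw": 0.3},
    {"delta_pos": [0, 0, 0.8], "dr": [0, 0, 0], "jaw": 0.3},
  ],
)

```text
time: 11.6
position: [0.4548, -0.302, 0.1754]
ee_rot: [0.999, -0.052, 0.0, 0.0]
wrist_force: [0.5, -0.6, -0.3]
width: 0.647
finger_force: 0.0
```

Run:
```python
from h import *
p,d,K,R,t=cap('wrist');s=env.sense();C=cloud(d,K,R,t)
P=C[120:150,310:330].reshape(-1,3);P=P[P[:,2]>.05];print('head top',np.median(P,0),s['position'])
```

```text
head top [ 0.51863852 -0.31009857  0.08578175] [ 0.45715022 -0.30370617  0.18185054]
```

The mallet is standing at its place (head top at z 0.0858). Now over to the tester, turning the gripper 90° so it closes along x, clear of the pink look-alike.

step_arm(
  series=[
    {"delta_pos": [0, 0.1, 0.4], "dr": [0, 0, 2], "jaw": 1},
    {"delta_pos": [0, 0.4, 0.4], "dr": [0, 0, 5], "jaw": 1},
    {"delta_pos": [0, 0.7, 0.4], "dr": [0, 0, 6], "jaw": 1},
    {"delta_pos": [0.05, 0.8, 0.4], "dr": [0, 0, 6], "jaw": 1},
    {"delta_pos": [0.05, 0.8, 0], "dr": [0, 0, 6], "jaw": 1},
    {"delta_pos": [0.05, 0.8, 0], "dr": [0, 0, 6], "jaw": 1},
    {"delta_pos": [0.05, 0.8, 0], "dr": [0, 0, 6], "jaw": 1},
    {"delta_pos": [0.05, 0.8, 0], "dr": [0, 0, 6], "jaw": 1},
  ],
)

```text
time: 12.45
position: [0.4674, -0.0406, 0.2538]
ee_rot: [0.947, 0.32, 0.0, 0.0]
wrist_force: [0.6, -0.4, 0.1]
width: 0.998
finger_force: 0.0
```

step_arm(
  series=[
    {"delta_pos": [0.05, 0.8, 0], "dr": [0, 0, 6], "jaw": 1},
    {"delta_pos": [0.05, 0.8, 0], "dr": [0, 0, 6], "jaw": 1},
    {"delta_pos": [0.05, 0.8, 0], "dr": [0, 0, 6], "jaw": 1},
    {"delta_pos": [0.05, 0.8, 0], "dr": [0, 0, 6], "jaw": 1},
    {"delta_pos": [0.05, 0.8, 0], "dr": [0, 0, 6], "jaw": 1},
    {"delta_pos": [0, 0.8, 0], "dr": [0, 0, 6], "jaw": 1},
    {"delta_pos": [0, 0.6, 0], "dr": [0, 0, 6], "jaw": 1},
    {"delta_pos": [0, 0.3, 0], "dr": [0, 0, 6], "jaw": 1},
    {"delta_pos": [0, 0.1, 0], "dr": [0, 0, 1], "jaw": 1},
    {"delta_pos": [0, 0, 0], "dr": [0, 0, 0], "jaw": 1},
  ],
)

```text
time: 13.45
position: [0.48, 0.248, 0.2533]
ee_rot: [0.731, 0.682, 0.0, 0.0]
wrist_force: [-0.2, 0.1, 0.3]
width: 0.998
finger_force: 0.0
```

Run:
```python
from h import *
s=env.sense();P0=s['position'];print(P0.round(4),s['ee_rot'].round(3))
p,d,K,R,t=cap('wrist'); cv2.imwrite('pics/w4.png',p);C=cloud(d,K,R,t)
for lo,hi in [(.16,.18),(.165,.18)]:
    m=(d>0)&(C[...,2]>lo)&(C[...,2]<hi)&(abs(C[...,1]-.353)<.045)&(abs(C[...,0]-.479)<.05)
    A=C[m];print(m.sum(),cv2.minEnclosingCircle((A[:,:2]*1e3).astype(np.float32)),np.median(A,0))
m=(d>0)&(abs(C[...,2]-.068)<.004)&(abs(C[...,1]-.353)<.06)&(abs(C[...,0]-.479)<.06)
r=cv2.minAreaRect((C[m][:,:2]*1e3).astype(np.float32));print('dock',r)
z=np.load('w2.npz')
```

```text
[0.48   0.248  0.2533] [0.731 0.682 0.    0.   ]
1661 ((482.3163146972656, 352.68658447265625), 18.95890235900879) [0.48237618 0.35252844 0.16968439]
1640 ((482.3166198730469, 352.6911315917969), 18.955812454223633) [0.48240209 0.35255628 0.16969883]
dock ((482.35638427734375, 352.6562805175781), (70.21344757080078, 69.94706726074219), 78.37818145751953)
```

View pics/w4.png

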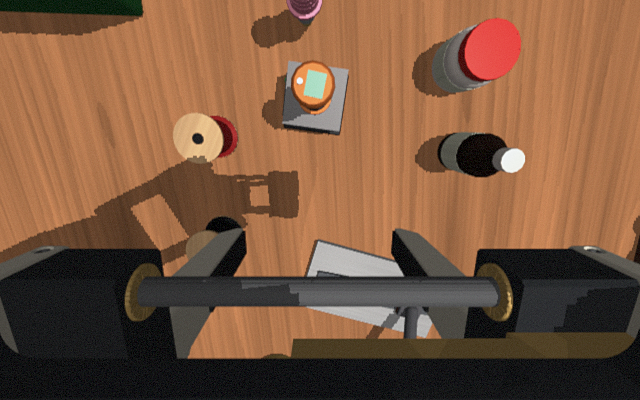

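The view shows the orange tester with its screen in the dock at (313,85); the pink one is at (303,5). The tester's centre is (0.4823,0.3527) with its top at 0.170, and it agrees with the dock centre. I centre over it, descend and grip.

step_arm(
  series=[
    {"delta_pos": [0.05, 0.2, 0], "dr": [0, 0, 0], "jaw": 1},
    {"delta_pos": [0, 0.5, 0], "dr": [0, 0, 0], "jaw": 1},
    {"delta_pos": [0, 0.6, 0], "dr": [0, 0, 0], "jaw": 1},
    {"delta_pos": [0, 0.5, 0], "dr": [0, 0, 0], "jaw": 1},
    {"delta_pos": [0, 0.29, 0], "dr": [0, 0, 0], "jaw": 1},
    {"delta_pos": [0, 0, 0], "dr": [0, 0, 0], "jaw": 1},
    {"delta_pos": [0, 0, -0.3], "dr": [0, 0, 0], "jaw": 1},
    {"delta_pos": [0, 0, -0.6], "dr": [0, 0, 0], "jaw": 1},
    {"delta_pos": [0, 0, -0.7], "dr": [0, 0, 0], "jaw": 1},
    {"delta_pos": [0, 0, -0.7], "dr": [0, 0, 0], "jaw": 1},
    {"delta_pos": [0, 0, -0.5], "dr": [0, 0, 0], "jaw": 1},
    {"delta_pos": [0, 0, -0.23], "dr": [0, 0, 0], "jaw": 0},
  ],
)

```text
time: 14.7
position: [0.482, 0.3507, 0.0996]
ee_rot: [0.731, 0.682, -0.002, -0.0]
wrist_force: [0.9, -0.4, 0.8]
width: 0.954
finger_force: 0.0
```

step_arm(
  series=[
    {"delta_pos": [0, 0, 0], "dr": [0, 0, 0], "jaw": -1},
    {"delta_pos": [0, 0, 0], "dr": [0, 0, 0], "jaw": -1},
    {"delta_pos": [0, 0, 0], "dr": [0, 0, 0], "jaw": -1},
    {"delta_pos": [0, 0, 0], "dr": [0, 0, 0], "jaw": -1},
    {"delta_pos": [0, 0, 0], "dr": [0, 0, 0], "jaw": -1},
    {"delta_pos": [0, 0, 0], "dr": [0, 0, 0], "jaw": -1},
    {"delta_pos": [0, 0, 0], "dr": [0, 0, 0], "jaw": -1},
    {"delta_pos": [0, 0, 0], "dr": [0, 0, 0], "jaw": -1},
    {"delta_pos": [0, 0, 0], "dr": [0, 0, 0], "jaw": -1},
    {"delta_pos": [0, 0, 0], "dr": [0, 0, 0], "jaw": -1},
    {"delta_pos": [0, 0, 0], "dr": [0, 0, 0], "jaw": -1},
    {"delta_pos": [0, 0, 0], "dr": [0, 0, 0], "jaw": -1},
  ],
)

```text
time: 15.9
position: [0.4827, 0.3524, 0.1018]
ee_rot: [0.731, 0.683, 0.0, -0.0]
wrist_force: [-1.4, 0.5, 5.1]
width: 0.395
finger_force: 30.0
```

step_arm(
  series=[
    {"delta_pos": [0, 0, 0], "dr": [0, 0, 0], "jaw": -1},
    {"delta_pos": [0, 0, 0], "dr": [0, 0, 0], "jaw": -1},
  ],
)

```text
time: 16.1
position: [0.4827, 0.3524, 0.1018]
ee_rot: [0.731, 0.683, 0.0, 0.0]
wrist_force: [-1.7, -0.3, 5.0]
width: 0.393
finger_force: 30.0
```

Run:
```python
from h import *
p,d,K,R,t=cap('wrist'); cv2.imwrite('pics/w5.png',p);C=cloud(d,K,R,t)
m=(d>0)&(C[...,2]>.15)&(C[...,2]<.19)&(abs(C[...,1]-.353)<.03)&(abs(C[...,0]-.482)<.03)
A=C[m];print(m.sum(),cv2.minEnclosingCircle((A[:,:2]*1e3).astype(np.float32)),np.median(A,0))
```

```text
5261 ((482.917236328125, 362.9691162109375), 29.389041900634766) [0.48301517 0.35429493 0.16944542]
```

View pics/w5.png

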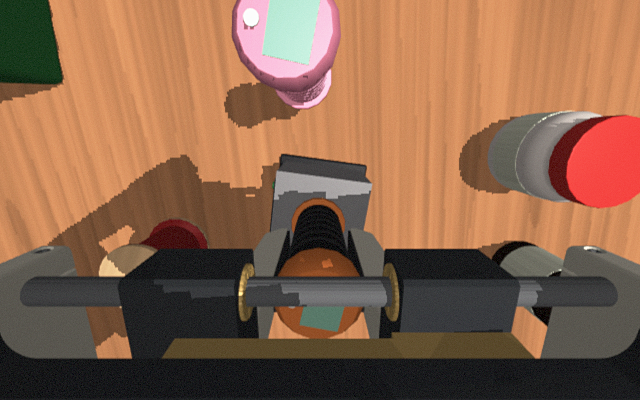

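The picture shows the fingers either side of the tester, cap at (318,290), grip at (318,230). The opening reads 36.5 mm instead of 32 mm, so I check where the contact is from the same kind of view.

Run:
```python
from h import *
p,d,K,R,t=cap('wrist');C=cloud(d,K,R,t)
np.set_printoptions(linewidth=200,suppress=True)
for v in (205,215,225,235,242,248):
    for u in range(244,394,8):
        q=C[v,u]; print('%d:(%d,%d,%d)%d'%(u,*(q*1000-[482.5,352.5,0]),p[v,u].mean()),end=' ')
    print()
```

```text
244:(-73,0,0)81 252:(-66,0,0)86 260:(-58,0,0)87 268:(-50,-1,0)89 276:(-30,16,67)88 284:(-24,15,67)89 292:(-18,15,68)87 300:(-12,16,71)72 308:(-6,16,73)92 316:(0,16,76)19 324:(5,15,73)60 332:(10,15,75)95 340:(17,12,67)83 348:(23,12,68)84 356:(28,12,69)85 364:(34,11,68)87 372:(53,-8,0)139 380:(60,-8,0)133 388:(68,-9,0)150 
244:(-75,-10,0)76 252:(-67,-10,0)82 260:(-59,-11,0)87 268:(-51,-11,1)91 276:(-30,8,68)89 284:(-25,8,67)86 292:(-19,7,68)84 300:(-12,10,78)2 308:(-5,14,93)22 316:(0,16,98)13 324:(4,15,97)20 332:(10,12,90)18 340:(16,7,73)90 348:(22,4,66)84 356:(28,4,67)82 364:(34,4,68)83 372:(52,-18,0)134 380:(60,-19,0)135 388:(69,-20,-1)153 
244:(-77,-20,0)82 252:(-68,-21,0)84 260:(-60,-21,0)85 268:(-52,-22,0)93 276:(-32,0,66)87 284:(-25,0,67)85 292:(-19,1,73)89 300:(-10,13,106)24 308:(-4,15,114)20 316:(0,16,118)10 324:(4,16,118)32 332:(9,13,111)15 340:(15,5,89)42 348:(22,-3,67)88 356:(28,-3,67)85 364:(34,-4,67)115 372:(52,-29,0)135 380:(60,-29,0)137 388:(68,-30,0)150 
244:(-78,-31,0)79 252:(-70,-32,0)83 260:(-62,-32,0)81 268:(-29,10,112)100 276:(-24,10,113)98 284:(-19,9,112)98 292:(-
[... 199 characters left out ...]
135 388:(68,-41,0)148 
244:(-79,-38,1)80 252:(-71,-40,-1)84 260:(-31,10,123)98 268:(-27,10,123)100 276:(-22,9,122)102 284:(-19,7,118)26 292:(-14,7,119)26 300:(-8,14,135)13 308:(-3,15,139)13 316:(0,16,142)18 324:(3,15,141)19 332:(7,14,139)26 340:(12,10,130)1 348:(18,0,106)19 356:(21,7,123)101 364:(26,6,122)99 372:(30,5,122)97 380:(60,-48,0)137 388:(68,-49,-1)145 
244:(-80,-45,0)71 252:(-71,-46,0)70 260:(-29,10,132)97 268:(-25,10,131)97 276:(-21,9,130)99 284:(-17,8,129)20 292:(-13,9,131)9 300:(-7,14,144)2 308:(-3,16,147)19 316:(0,16,148)48 324:(3,15,148)36 332:(7,14,146)10 340:(11,11,139)13 348:(18,-3,107)22 356:(20,6,129)92 364:(24,6,131)98 372:(28,6,132)101 380:(33,5,131)95 388:(68,-55,1)119
```

Both fingers stand about 18.5 mm off axis beside a 16 mm radius grip, so the fingers are bearing on the cap high up rather than on their pads. I'll regrasp with the pads centred on the cap: open, raise 40 mm, close.

step_arm(
  series=[
    {"delta_pos": [0, 0, 0], "dr": [0, 0, 0], "jaw": 0.2},
    {"delta_pos": [0, 0, 0], "dr": [0, 0, 0], "jaw": 0.2},
    {"delta_pos": [0, 0, 0], "dr": [0, 0, 0], "jaw": 0.2},
    {"delta_pos": [0, 0, 0.1], "dr": [0, 0, 0], "jaw": 0.2},
    {"delta_pos": [0, 0, 0.3], "dr": [0, 0, 0], "jaw": 0.2},
    {"delta_pos": [0, 0, 0.3], "dr": [0, 0, 0], "jaw": 0.2},
    {"delta_pos": [0, 0, 0.1], "dr": [0, 0, 0], "jaw": 0.2},
    {"delta_pos": [0, 0, 0], "dr": [0, 0, 0], "jaw": 0.2},
    {"delta_pos": [0, 0, 0], "dr": [0, 0, 0], "jaw": 0.2},
  ],
)

```text
time: 17.1
position: [0.4825, 0.3523, 0.1416]
ee_rot: [0.731, 0.683, -0.0, -0.0]
wrist_force: [0.9, 0.0, -0.3]
width: 0.598
finger_force: 0.0
```

step_arm(
  series=[
    {"delta_pos": [0, 0, 0], "dr": [0, 0, 0], "jaw": -1},
    {"delta_pos": [0, 0, 0], "dr": [0, 0, 0], "jaw": -1},
    {"delta_pos": [0, 0, 0], "dr": [0, 0, 0], "jaw": -1},
    {"delta_pos": [0, 0, 0], "dr": [0, 0, 0], "jaw": -1},
    {"delta_pos": [0, 0, 0], "dr": [0, 0, 0], "jaw": -1},
    {"delta_pos": [0, 0, 0], "dr": [0, 0, 0], "jaw": -1},
    {"delta_pos": [0, 0, 0], "dr": [0, 0, 0], "jaw": -1},
  ],
)

```text
time: 17.8
position: [0.4825, 0.3523, 0.1415]
ee_rot: [0.731, 0.683, -0.0, -0.0]
wrist_force: [-0.0, -0.4, -2.8]
width: 0.398
finger_force: 30.0
```

step_arm(
  series=[
    {"delta_pos": [0, 0, 0.05], "dr": [0, 0, 0], "jaw": -1},
    {"delta_pos": [0, 0, 0.1], "dr": [0, 0, 0], "jaw": -1},
    {"delta_pos": [0, 0, 0.2], "dr": [0, 0, 0], "jaw": -1},
    {"delta_pos": [0, 0, 0.3], "dr": [0, 0, 0], "jaw": -1},
    {"delta_pos": [0, 0, 0.35], "dr": [0, 0, 0], "jaw": -1},
    {"delta_pos": [0, 0, 0.35], "dr": [0, 0, 0], "jaw": -1},
    {"delta_pos": [0, 0, 0.35], "dr": [0, 0, 0], "jaw": -1},
    {"delta_pos": [0, 0, 0.2], "dr": [0, 0, 0], "jaw": -1},
    {"delta_pos": [0, 0, 0.1], "dr": [0, 0, 0], "jaw": -1},
    {"delta_pos": [0, 0, 0], "dr": [0, 0, 0], "jaw": -1},
    {"delta_pos": [0, 0, 0], "dr": [0, 0, 0], "jaw": -1},
  ],
)

```text
time: 18.9
position: [0.4824, 0.3522, 0.2409]
ee_rot: [0.731, 0.683, -0.001, -0.0]
wrist_force: [0.3, -1.2, -1.6]
width: 0.398
finger_force: 30.0
```

```bash
cat > tst.py <<'E'
from h import *
s=env.sense();P0=s['position'];out=[]
print(s['time'],P0.round(4),s['ee_rot'].round(3),s['wrist_force'].round(1),s['width'].round(3))
for n in ('wrist','scene','top'):
    p,d,K,R,t=cap(n);C=cloud(d,K,R,t)
    q=(d>0)&(np.hypot(C[...,0]-P0[0],C[...,1]-P0[1])<.034)
    z=C[...,2]-(P0[2]-.1415); hsv=cv2.cvtColor(p,cv2.COLOR_BGR2HSV)
    # front surface points of barrel/grip at heights, docked-frame z
    for lo,hi,r in [(.010,.028,7),(.034,.066,12),(.078,.105,16),(.105,.135,16)]:
        A=C[q&(z>lo)&(z<hi)]
        if len(A)<8: continue
        cam=-R.T@t; e=A[:,:2].mean(0)-cam[:2]; e/=np.linalg.norm(e); 
        # circle fit with fixed radius
        from scipy.optimize import least_squares
        f=least_squares(lambda c:np.hypot(*(A[:,:2]*1e3-c).T)-r,A[:,:2].mean(0)*1e3+e*r*.6,loss='soft_l1').x
        print(n,'z',A[:,2].mean().round(3),len(A),'axis off TCP mm',(f-P0[:2]*1e3).round(1))
E
python3 tst.py
```

```text
Traceback (most recent call last):
  File "tst.py", line 3, in <module>
    print(s['time'],P0.round(4),s['ee_rot'].round(3),s['wrist_force'].round(1),s['width'].round(3))
                                                                               ^^^^^^^^^^^^^^^^
AttributeError: 'float' object has no attribute 'round'
```

```bash
sed -i "s/s\['width'\].round(3)/s['width']/" tst.py; python3 tst.py
```

```text
18.9 [0.4824 0.3522 0.2409] [ 0.731  0.683 -0.001 -0.   ] [ 0.3 -1.2 -1.6] 0.39815505694789594
wrist z 0.192 275 axis off TCP mm [-0.1  0.5]
wrist z 0.221 474 axis off TCP mm [-0.   0.6]
scene z 0.118 23 axis off TCP mm [-1.7  0.8]
scene z 0.148 73 axis off TCP mm [-2.   1.1]
scene z 0.191 102 axis off TCP mm [-1.6  0.7]
scene z 0.22 114 axis off TCP mm [-1.3  0.6]
```

The tester is out and upright (axis constant with height to within about 0.5 mm). I cross-check the ring from fixed cameras and then travel.

Run:
```python
from h import *
for n in ('scene','top'):
    p,d,K,R,t=cap(n);u0,v0=proj(K,R,t,[.4973,.0685,.018]).round().astype(int)
    hsv=cv2.cvtColor(p,cv2.COLOR_BGR2HSV);y=cv2.inRange(hsv,(21,70,110),(38,255,255))
    m=np.zeros_like(y);m[v0-12:v0+13,u0-14:u0+15]=y[v0-12:v0+13,u0-14:u0+15]
    c=cv2.convexHull(np.argwhere(m)[:,::-1].astype(np.int32));e=cv2.fitEllipse(c)
    print(n,(u0,v0),e,ray(K,R,t,*e[0],.018).round(4))
```

```text
scene (np.int64(351), np.int64(221)) ((350.9970397949219, 221.0324249267578), (6.111293792724609, 9.266983985900879), 101.76792907714844) [0.4969 0.0682 0.018 ]
top (np.int64(304), np.int64(212)) ((304.3124694824219, 212.54014587402344), (7.875091075897217, 7.934770584106445), 108.11951446533203) [0.4963 0.0684 0.018 ]
```

step_arm(
  series=[
    {"delta_pos": [0, -0.15, 0], "dr": [0, 0, 0], "jaw": -1},
    {"delta_pos": [0, -0.4, 0], "dr": [0, 0, 0], "jaw": -1},
    {"delta_pos": [0.05, -0.55, 0], "dr": [0, 0, 0], "jaw": -1},
    {"delta_pos": [0.05, -0.6, 0], "dr": [0, 0, 0], "jaw": -1},
    {"delta_pos": [0.05, -0.6, 0], "dr": [0, 0, 0], "jaw": -1},
    {"delta_pos": [0.05, -0.6, 0], "dr": [0, 0, 0], "jaw": -1},
    {"delta_pos": [0.05, -0.6, 0], "dr": [0, 0, 0], "jaw": -1},
    {"delta_pos": [0.05, -0.6, 0], "dr": [0, 0, 0], "jaw": -1},
    {"delta_pos": [0, -0.6, 0], "dr": [0, 0, 0], "jaw": -1},
    {"delta_pos": [0, -0.5, 0], "dr": [0, 0, 0], "jaw": -1},
    {"delta_pos": [0, -0.35, 0], "dr": [0, 0, 0], "jaw": -1},
    {"delta_pos": [0, -0.13, 0], "dr": [0, 0, 0], "jaw": -1},
  ],
)

```text
time: 20.35
position: [0.4974, 0.0667, 0.2417]
ee_rot: [0.731, 0.682, -0.0, 0.0]
wrist_force: [-0.4, 1.4, -3.2]
width: 0.395
finger_force: 30.0
```

step_arm(
  series=[
    {"delta_pos": [0, 0, -0.2], "dr": [0, 0, 0], "jaw": -1},
    {"delta_pos": [0, 0, -0.4], "dr": [0, 0, 0], "jaw": -1},
    {"delta_pos": [0, 0, -0.3], "dr": [0, 0, 0], "jaw": -1},
    {"delta_pos": [0, 0, -0.2], "dr": [0, 0, 0], "jaw": -1},
    {"delta_pos": [0, 0, 0], "dr": [0, 0, 0], "jaw": -1},
    {"delta_pos": [0, 0, 0], "dr": [0, 0, 0], "jaw": -1},
  ],
)

```text
time: 20.95
position: [0.4978, 0.0687, 0.1868]
ee_rot: [0.731, 0.683, 0.0, 0.0]
wrist_force: [-0.2, 0.2, -3.1]
width: 0.398
finger_force: 30.0
```

```bash
python3 tst.py
```

```text
20.95 [0.4978 0.0687 0.1868] [0.731 0.683 0.    0.   ] [-0.2  0.2 -3.1] 0.39763104138546373
wrist z 0.138 277 axis off TCP mm [-0.1  0.5]
wrist z 0.166 473 axis off TCP mm [-0.1  0.6]
scene z 0.064 18 axis off TCP mm [-1.6  1.3]
scene z 0.093 57 axis off TCP mm [-1.4  0.4]
scene z 0.136 73 axis off TCP mm [-1.3  0.7]
scene z 0.165 92 axis off TCP mm [-1.   0.8]
```

Three views agree on the ring at (0.4969,0.0684), so the tester is within 1 mm. I lower to just above contact, then press by force.

step_arm(
  series=[
    {"delta_pos": [-0.015, -0.015, -0.1], "dr": [0, 0, 0], "jaw": -1},
    {"delta_pos": [0, 0, -0.2], "dr": [0, 0, 0], "jaw": -1},
    {"delta_pos": [0, 0, -0.15], "dr": [0, 0, 0], "jaw": -1},
    {"delta_pos": [0, 0, -0.1], "dr": [0, 0, 0], "jaw": -1},
    {"delta_pos": [0, 0, -0.05], "dr": [0, 0, 0], "jaw": -1},
    {"delta_pos": [0, 0, 0], "dr": [0, 0, 0], "jaw": -1},
    {"delta_pos": [0, 0, 0], "dr": [0, 0, 0], "jaw": -1},
  ],
)

```text
time: 21.8
position: [0.497, 0.0676, 0.1568]
ee_rot: [0.731, 0.683, 0.0, 0.0]
wrist_force: [0.1, -0.2, -2.9]
width: 0.397
finger_force: 30.0
```

step_arm(
  series=[
    {"delta_pos": [0, 0, -0.03], "dr": [0, 0, 0], "jaw": -1},
    {"delta_pos": [0, 0, -0.03], "dr": [0, 0, 0], "jaw": -1},
    {"delta_pos": [0, 0, -0.03], "dr": [0, 0, 0], "jaw": -1},
    {"delta_pos": [0, 0, 0], "dr": [0, 0, 0], "jaw": -1},
    {"delta_pos": [0, 0, 0], "dr": [0, 0, 0], "jaw": -1},
  ],
)

```text
time: 22.3
position: [0.497, 0.0676, 0.1523]
ee_rot: [0.731, 0.683, 0.0, 0.0]
wrist_force: [-0.4, 0.2, -0.1]
width: 0.403
finger_force: 30.0
```

Contact is at the expected height: about 2.8 N, about 1.2 mm in. Another 3.8 mm.

step_arm(
  series=[
    {"delta_pos": [0, 0, -0.02], "dr": [0, 0, 0], "jaw": -1},
    {"delta_pos": [0, 0, -0.02], "dr": [0, 0, 0], "jaw": -1},
    {"delta_pos": [0, 0, -0.02], "dr": [0, 0, 0], "jaw": -1},
    {"delta_pos": [0, 0, -0.015], "dr": [0, 0, 0], "jaw": -1},
    {"delta_pos": [0, 0, 0], "dr": [0, 0, 0], "jaw": -1},
    {"delta_pos": [0, 0, 0], "dr": [0, 0, 0], "jaw": -1},
    {"delta_pos": [0, 0, 0], "dr": [0, 0, 0], "jaw": -1},
  ],
)

```text
time: 23.0
position: [0.497, 0.0676, 0.1485]
ee_rot: [0.731, 0.683, 0.0, 0.0]
wrist_force: [-0.6, -0.1, 3.5]
width: 0.4
finger_force: 30.0
```

```bash
python3 tst.py
python3 - <<'E'
from h import *
p,d,K,R,t=cap('scene');F=[]
for _ in range(6):
    env.capture('top');F.append(env.sense()['wrist_force'])
print(np.mean(F,0).round(2))
C=cloud(d,K,R,t);m=(abs(C[...,0]-.561)<.03)&(abs(C[...,1]+.117)<.03)&(C[...,2]>.1)
print('crown z',np.percentile(C[m][:,2],[50,90,97]))
a=proj(K,R,t,[.4969,.0684,.018]).astype(int);x0,y0=a[0]-110,a[1]-95
cv2.imwrite('pics/s3.png',cv2.resize(p[y0:y0+150,x0:x0+200],None,fx=4,fy=4,interpolation=cv2.INTER_CUBIC))
E
```

```text
23.0 [0.497  0.0676 0.1485] [0.731 0.683 0.    0.   ] [-0.6 -0.1  3.5] 0.39996008789596077
wrist z 0.018 1044 axis off TCP mm [-2.7  8.1]
wrist z 0.1 279 axis off TCP mm [-0.1  0.6]
wrist z 0.128 473 axis off TCP mm [-0.1  0.6]
scene z 0.02 145 axis off TCP mm [ 7.2 -4.2]
scene z 0.055 52 axis off TCP mm [-1.5  0.8]
scene z 0.099 71 axis off TCP mm [-1.7  1.1]
scene z 0.127 87 axis off TCP mm [-1.5  1. ]
[0.12 0.32 3.  ]
crown z [0.11911076 0.12351833 0.12405739]
```

View pics/s3.png

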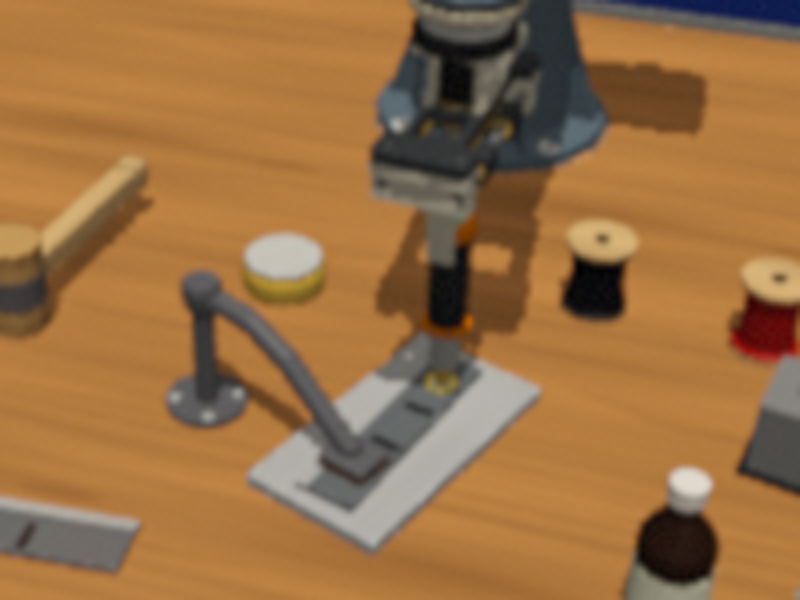

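The close-up shows the nose inside the yellow ring at (440,383) with the tester upright. The pad is down on the blade at (355,460), and the mallet stands on the bench at left. Press is about 6 N, so the nose is about half in. Handing in.

```bash
python3 -c "
from h import *
print(env.job_done())"
```

```text
the job is handed in; nothing more can be done
None
```

I handed the job in while holding the tester upright in the yellow ring at about 6 N, nose about half in; the holdfast had been driven down about 10 mm onto the blade and the mallet was back on the bench. No verdict came back, and I could not measure the pad's remaining force on the blade directly.

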